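# Change over the probe under test

## Task

The flip-over lever of the test block is clamping the probe whose test is finished; the probe in the other bed is waiting its turn. Swing the lever right over so that it clamps the waiting probe, then lay the finished probe down gently, without dropping it, fully seated in the empty foam nest that fits its length. Leave the waiting probe in its bed and everything else where it is.

Things in the scene. Friction and masses are not known exactly. Their poses are not given: they have to be found in the camera images.
- test_block: fixed block: aluminium base 124 x 226 x 12 mm, two black V beds along its x at y = +80 and -80 mm, lever tower (40 x 20 mm, 86 mm high) at its centre. Origin: centre of underside, on the table; z up. Saddles 26 to 50 mm either side of a bed's middle, 42 mm high; between them 52 mm is open for fingers down to the base. A probe of either length in a bed has its axis 46 mm above the table
- lever (a joint): angle of the clamp lever about the block's x direction: 0 upright, +1.571 lying level over the bed at y = +80 mm, -1.571 lying level over the bed at y = -80 mm (its stops). It turns easily and falls to whichever side it leans; at the start it lies on one of the two sides
- lever_hinge (a point): hinge of the lever, in the tower, 77 mm above the table; the hinge line runs along the block's x axis. The lever is a steel arm 18 mm wide, with a rubber pad 68 to 92 mm from the hinge which presses on the middle of the probe
- lever_grip (a point): centre of the black grip at the lever's end, 128 mm from the hinge: 24 mm wide along the block's x, 24 mm thick, 36 mm long (110 to 146 mm from the hinge). When the lever lies level the grip is 77 mm above the table, just outside the block; it can be pinched from above across its width and carried over in an arc
- probe_long: long steel probe with a black end cap, a round bar 34 mm in diameter and 160 mm long, 0.36 kg. Origin: middle of its axis; its own x runs along the bar. It starts in one of the two beds of the test block
- probe_short: short steel probe with a black end cap, a round bar 34 mm in diameter and 105 mm long, 0.25 kg. Origin: middle of its axis; its own x runs along the bar. It starts in the other bed of the test block
- nest_long: empty white foam nest for a long probe, 196 x 69 x 42 mm, one of three side by side (70 mm apart, any order) fixed in a blue tray, rim 30 mm high. Origin: centre of underside, 4 mm above the table; x along its V channel, 172 mm between end walls. A seated probe's axis is 46 mm above the underside, either way round. The middle 52 mm is cut away for fingers, down to 12 mm above the underside
- nest_short: empty white foam nest for a short probe: the same, but its channel is 117 mm long between solid foam ends
- nest_taken: the third foam nest, like the long one, but already occupied by the spare probe
- spare_probe: another long probe, 160 mm long and 34 mm in diameter, that lies in the third nest and stays there. Origin: middle of its axis
- screwdriver: bystander: screwdriver lying on the table at the right, origin under its middle
- tape: bystander: flat ring of tape 84 mm across and 24 mm high, beyond the task's things, origin at the centre of its underside
- meter: bystander: black hand-held meter 150 x 75 x 34 mm, at the left, origin at the centre of its underside
- board_card: bystander: green terminal board 75 x 130 mm, 18 mm high, lying at the left, origin at the centre of its underside
- cleaner: bystander: white bottle 60 mm across and 150 mm high, standing at the right, origin at the centre of its underside
- carton: bystander: cardboard carton 90 x 120 x 60 mm beyond the task's things, to the left, origin at the centre of its underside
- cup: bystander: grey cup 76 mm across and 85 mm high beyond the task's things, to the right, origin at the centre of its underside
There are look-alikes about, which are no part of the job. What is shaped like the probe_long but pink is not meant. What is shaped like the nest_long but purple is not meant.

How it is judged:
By the outcome, as a careful person would: the job done as asked, in the order asked, and still so for the second after the job is handed in, with the robot touching nothing.
It also fails if it takes over 61 s, if anything falls off the work surface, if the arm or the gripper's body presses on something with over 40 N, if the wrist force passes 120 N, or if a joint passes its speed limit or range.

## Robot

A 6-joint arm with a two-finger parallel gripper is mounted at the origin on the work surface. World frame = base frame: x ahead of the robot, y to its left, z up, the work surface at z = 0. Lengths are in m, angles in rad, forces in N, time in s.
With the tool pointing down it reaches from about 0.35 to 0.875 m from the base axis. Payload 4.2 kg.
Tool frame: the origin (TCP) lies between the finger pads; the fingertips stand 25 mm ahead of it and the grasp point (between the pads) lies 6 mm ahead of it; z points along the fingers, y is the line along which they close (so a half turn about z gives the same grasp; the last joint's range is limited). The gripper opens to 85 mm and grips with 20 to 120 N. Pads are 22 mm wide; open, the fingers measure 114 mm over their backs; the gripper's body (76 mm by 85 mm) begins 54 mm behind the grasp point. The pads swing forward as they close: fully open they stand 13 mm farther back than shut.
Start: joints at [1.562, 0.385, 0.008, 0, -1.194, -0.259], TCP at [0.165, 0.603, 0.256] pointing down, gripper open.
Joint ranges: [-3.14, 3.14], [-1.21, 2.06], [-1.07, 1.41], [-3.16, 2.05], [-2.99, -0.16], [-3.1, 3.1]. Speed limits (rad/s): [2.79, 2.79, 3.14, 3.14, 3.14, 3.14].

## Interface

Orientations are given as a unit quaternion [w, x, y, z].
In Python, from bench import bot, eyes, spotter gives the robot as it stands.
- The arm moves only by the shell command python3 -m pendant 'ROWS' [OPENING] [FORCE]. ROWS is JSON, a list of rows, each a list of 6 numbers: the shift along the tool's x, y, z in units of 0.25 m (1.0 is 0.25 m), then the turn, a rotation vector about the tool's x, y, z in units of pi/4 rad (1.0 is pi/4 rad). A call has 1 to 20 rows; each row shifts and turns the commanded pose from where the row before left it, along the tool's axes as they then stand; what a row does not reach is not made up. A row lasts 1/10 s, in which the tool goes at most 50 mm and 8.59 degrees, less where a joint would pass 70% of its speed; a pose out of reach is approached as far as the arm can. A call with a number of a shift or a turn outside -1 to 1 is refused whole. A call with a gripper value outside its range is refused whole. OPENING is the opening, from 0 (shut) to 1 (fully open), set as the call begins (- or left out, the last holds). The fingers move at their own pace and stop on an object; FORCE is the grip in N (left out, the last holds). Time passes only in rows, so rows that do not move let the fingers close. It gives the time, the measured TCP pose, the force, the opening and the grip force at its end, in the units of the state.
- bot.sense(): the state, without advancing time (a new reading comes with each control period).
- eyes.snapshot(name): name is "scene" or "top" or "wrist"; returns a dict with "image" (420x560x3 uint8, red, green, blue), "vfov" (degrees; the focal length in pixels is half the picture's height over the tangent of half this angle, whatever the lens; pixels are square), "cx", "cy" (the principal point, pixels), "distortion" ([k1, k2, p1, p2, k3] as OpenCV has them; the pictures are not rectified), "rvec" (rotation vector, rad) and "tvec" (3), from world to camera coordinates, as OpenCV has them. Camera axes: x right, y down, z forward; pixel columns grow to the right and rows downward; lengths in m; the calibration is good to about 2 mm. A picture is of the moment at which its call begins. There is no depth.
- bot.close_job(): hands the job in; it is judged then, once.
Trained networks look in the newest picture that a camera, given by its name, has taken for a name from the list of things; names that differ only in an ending like _2 or _b are one class to them, and where a whole thing is asked for, a point or a joint stands for the part that bears it (a point fixed in the world has none). Each returns a list of dicts, best first, with "score" (0 to 1); they miss things now and then, are a little off and sometimes report something else, mostly with a low value. They report only what shows in the picture. A call takes as long as a camera call. They do not tell look-alikes from the thing itself.
- spotter.search_frame(camera, label): "uv" ([column, row] in pixels, amid what is visible of it).
The state is a dict: "time": time; "q": joint angles; "dq": joint speeds; "tau": joint torques, N m; "position": TCP position; "orientation": TCP orientation; "wrist_force": force on the tool from outside, world axes, zero at the start; "moment": the same for the moment, N m; "grip_width": finger opening in m; "grip_force": force on a finger pad.
Only numpy, scipy, OpenCV 4.12 (cv2) and the standard library are available. Lean on these libraries where they do the work, as an engineer would, in place of code of your own. Each camera call takes 0.05 s, during which the arm holds its last target. There are 200 camera calls.

## Working session

There is one attempt and no reset: what is moved stays moved. The work goes in short steps, Python scripts to look and compute and a shell command to move; the robot and the scene stay as the last step left them, time stands still between calls to the robot, and variables do not carry over. Pictures are saved under pics/ and viewed, at most 10 in all, crops included, and the job is handed in when it is done.

```bash
mkdir -p pics; ls
cat > h.py <<'E'
import numpy as np, cv2, json
from scipy.spatial.transform import Rotation as R
from bench import bot, eyes, spotter
def K(s):
    h=s["image"].shape[0]; f=h/2/np.tan(np.radians(s["vfov"])/2)
    return np.array([[f,0,s["cx"]],[0,f,s["cy"]],[0,0,1.]])
def ray(s,uv):
    p=cv2.undistortPoints(np.array([[uv]],float),K(s),np.array(s["distortion"],float))[0,0]
    Rm=cv2.Rodrigues(np.array(s["rvec"],float))[0]
    return -Rm.T@np.array(s["tvec"],float), Rm.T@np.array([p[0],p[1],1.])
def at_z(s,uv,z):
    c,d=ray(s,uv); return c+d*(z-c[2])/d[2]
def proj(s,P):
    return cv2.projectPoints(np.atleast_2d(np.array(P,float)),np.array(s["rvec"],float),np.array(s["tvec"],float),K(s),np.array(s["distortion"],float))[0][:,0]
def save(s,n): cv2.imwrite("pics/"+n,s["image"][:,:,::-1])
E
python3 - <<'E'
from h import *
z={"test_block":.006,"lever":.09,"lever_hinge":.077,"lever_grip":.077,"probe_long":.046,"probe_short":.046,"nest_long":.046,"nest_short":.046,"nest_taken":.046,"spare_probe":.05}
for c in ("top","scene"):
    s=eyes.snapshot(c); save(s,c+"1.png")
    print(c,ray(s,[280,210])[0].round(3))
    for n in z:
        for d in spotter.search_frame(c,n)[:4]:
            print(n,round(d["score"],2),np.round(d["uv"]),at_z(s,d["uv"],z[n]).round(3)[:2])
print(bot.sense())
E
```

```text
pics
top [ 0.35  -0.009  1.263]
test_block 0.91 [357. 197.] [ 0.571 -0.204]
test_block 0.2 [332. 200.] [ 0.564 -0.137]
lever 0.72 [336. 191.] [ 0.572 -0.138]
lever_hinge 0.63 [356. 197.] [ 0.558 -0.19 ]
lever_grip 0.89 [330. 192.] [ 0.573 -0.125]
probe_long 0.78 [432. 296.] [ 0.299 -0.386]
probe_long 0.66 [322. 274.] [ 0.364 -0.101]
probe_long 0.58 [332. 203.] [ 0.547 -0.132]
probe_short 0.91 [390. 188.] [ 0.585 -0.288]
nest_long 0.75 [207. 304.] [0.29  0.195]
nest_long 0.57 [228. 208.] [0.537 0.143]
nest_long 0.16 [202. 205.] [0.549 0.209]
nest_short 0.6 [180. 204.] [0.552 0.269]
nest_taken 0.66 [210. 205.] [0.548 0.19 ]
spare_probe 0.87 [204. 202.] [0.556 0.205]
scene [1.758 0.177 1.114]
test_block 0.69 [220. 241.] [ 0.559 -0.191]
lever 0.84 [236. 227.] [ 0.577 -0.125]
lever 0.27 [156. 205.] [ 0.494 -0.421]
lever_hinge 0.76 [216. 242.] [ 0.643 -0.179]
lever_grip 0.59 [216. 242.] [ 0.643 -0.177]
lever_grip 0.53 [233. 225.] [ 0.555 -0.14 ]
probe_long 0.86 [180. 190.] [ 0.338 -0.386]
probe_long 0.83 [253. 203.] [ 0.391 -0.102]
probe_long 0.65 [237. 238.] [ 0.582 -0.124]
probe_long 0.2
[... 394 characters left out ...]
 [0.558 0.125]
{'time': 1.1, 'q': array([ 1.56161887e+00,  3.84667186e-01,  7.90075290e-03,  1.61502740e-05,
       -1.19400563e+00, -2.58569378e-01]), 'dq': array([-0.00088027, -0.0022574 , -0.00028981, -0.00131697, -0.00141028,
       -0.00146852]), 'tau': array([ 1.43633935e-05, -3.92102015e+01,  1.88612098e+01,  4.19067308e+00,
       -4.85071159e-04,  3.08515389e-06]), 'position': array([0.16534232, 0.60270925, 0.2563346 ]), 'orientation': array([-1.29710136e-05,  9.91052726e-01, -1.33470952e-01,  5.94159289e-06]), 'wrist_force': array([ 0.08337578, -0.15614746, -0.86656057]), 'moment': array([ 0.00999374, -0.04223007,  0.00469134]), 'grip_force': 0.0, 'grip_width': 0.08545768558368388}
```

View pics/top1.png

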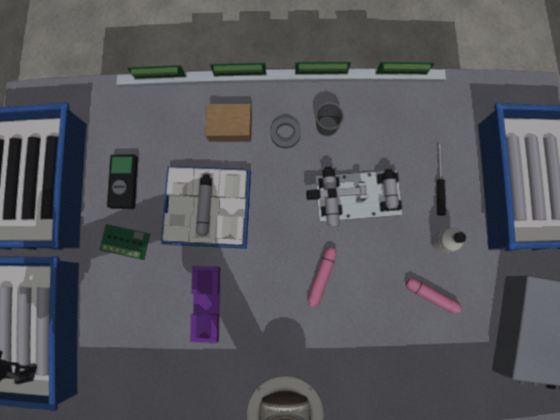

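View pics/scene1.png

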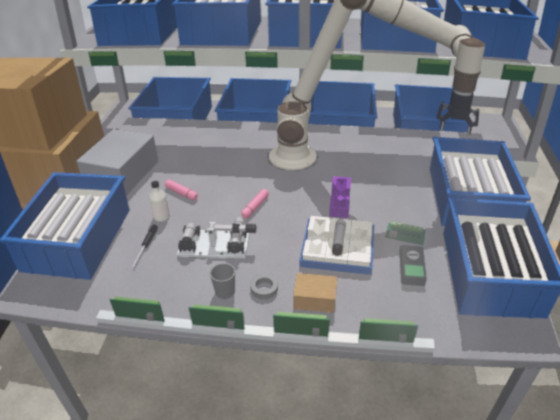

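The top picture shows the test block near (358,195). Its lever lies to the left, with the grip near (313,194), over the long probe at (332,203). The short probe waits at (390,188). The tray is at (207,206) with the spare probe in its middle nest. Next I'll zoom in.

Run:
```python
from h import *
im=cv2.imread("pics/top1.png")
a=cv2.resize(im[160:250,305:410],None,fx=6,fy=6,interpolation=cv2.INTER_CUBIC)[:,:400*2][:, :630]
b=cv2.resize(im[160:250,155:260],None,fx=6,fy=6,interpolation=cv2.INTER_CUBIC)
cv2.imwrite("pics/c1.png",a)
cv2.imwrite("pics/c2.png",b)
```

```text
(no output)
```

View pics/c1.png

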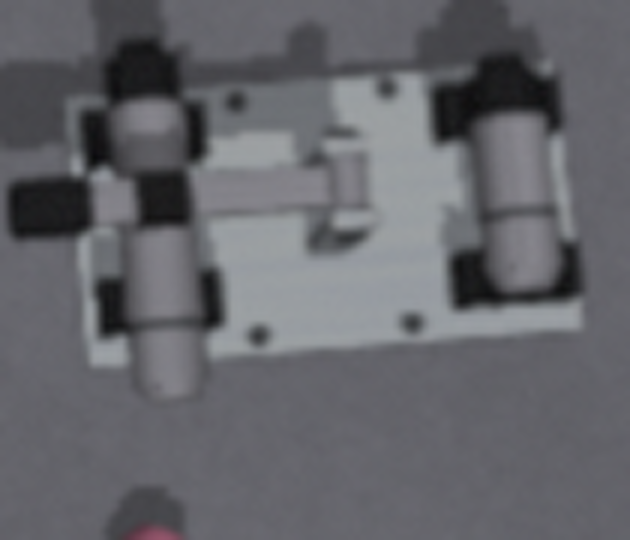

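View pics/c2.png

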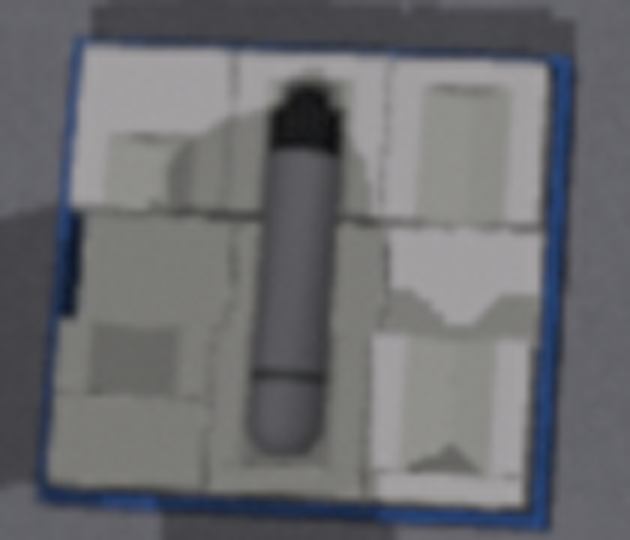

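Crop c1 shows the lever lying left, over the long probe. Crop c2 shows the short nest on the left, the spare probe in the middle and the long empty nest on the right. I'll fit both outlines from their corners.

Run:
```python
from h import *
from scipy.optimize import least_squares
s=eyes.snapshot("top"); s0=eyes.snapshot("scene")
cv=lambda p,o:(np.array(p,float)+.5)/6-.5+o
def fit(px,lx,ly,z,x0):
    c=np.array([[1,1],[1,-1],[-1,-1],[-1,1]])*[lx/2,ly/2]
    def P(v):
        R2=np.array([[np.cos(v[2]),-np.sin(v[2])],[np.sin(v[2]),np.cos(v[2])]])
        return np.c_[c@R2.T+v[:2],np.full(4,z)]
    r=least_squares(lambda v:(proj(s,P(v))-px).ravel(),x0)
    print(r.x.round(4),np.degrees(r.x[2]).round(2),"resid",r.fun.round(2)); return r.x
b=fit(cv([[68,98],[552,68],[580,328],[92,366]],[305,160]),.124,.226,.012,[.56,-.2,0])
n=fit(cv([[388,52],[549,62],[527,510],[366,500]],[155,160]),.196,.069,.046,[.54,.12,0])
t=fit(cv([[83,42],[549,62],[527,510],[48,487]],[155,160]),.196,.209,.046,[.54,.19,0])
ax=lambda a:(np.array([np.cos(a),np.sin(a)]),np.array([-np.sin(a),np.cos(a)]))
X,Y=ax(b[2])
for nm,d,z in(("grip",.128,.077),("pad",.08,.06),("bed+",.08,.046),("bed-",-.08,.046),("hinge",0,.077)):
    p=np.r_[b[:2]+Y*d,z]; print(nm,p.round(4),proj(s,p).round(1),proj(s0,p).round(1))
# probe ends in crop: measure cap tip & nose along axis
for nm,px in(("long",[[142,40],[171,400]]),("short",[[502,55],[515,292]])):
    for q in px:
        p=at_z(s,cv(q,[305,160]),.05); print(nm,(np.array([X,Y])@(p[:2]-b[:2])).round(4))
```

```text
[ 0.5741 -0.2081  0.0579] 3.32 resid [-0.6  -0.18  0.57 -0.75  0.89  0.56 -0.81  0.3 ]
[ 0.5441  0.1341 -0.0485] -2.78 resid [ 0.63  0.97 -0.4   0.08 -0.32 -0.83  0.1  -0.16]
[ 0.5476  0.2037 -0.0558] -3.2 resid [ 0.29  0.85 -0.    0.31 -0.47 -0.61  0.21 -0.48]
grip [ 0.5667 -0.0803  0.077 ] [[313.  194.2]] [[250.5 228.4]]
pad [ 0.5695 -0.1282  0.06  ] [[331.  194.1]] [[236.2 232. ]]
bed+ [ 0.5695 -0.1282  0.046 ] [[330.5 195. ]] [[236.5 235.2]]
bed- [ 0.5788 -0.288   0.046 ] [[390.5 190.8]] [[188.8 233.8]]
hinge [ 0.5741 -0.2081  0.077 ] [[362.5 190.7]] [[211.5 227.3]]
long [0.0769 0.0797]
long [-0.0832  0.0809]
short [ 0.0591 -0.0796]
short [-0.047  -0.0738]
```

```bash
cat >> h.py <<'E'
B=np.array([.5741,-.2081]); BA=.0579; N=np.array([.544,.134]); NA=-.053
def go(p,yaw,st=None):
    """shift in tool units (0.25 m) and turn in pi/4 units from present pose to grasp-point p (tool down, tool x at yaw)"""
    st=st or bot.sense(); q=np.array(st["orientation"]); Rc=R.from_quat(q[[1,2,3,0]])
    Rt=R.from_euler("z",yaw)*R.from_euler("x",np.pi)
    tcp=np.array(p,float)+[0,0,.006]
    print("shift",(Rc.inv().apply(tcp-st["position"])/.25).round(3),"shift after turn",(Rt.inv().apply(tcp-st["position"])/.25).round(3),
      "turn",((Rc.inv()*Rt).as_rotvec()/(np.pi/4)).round(3))
def blk(x,y,z): 
    c,s=np.cos(BA),np.sin(BA); return np.r_[B+[c*x-s*y,s*x+c*y],z]
E
python3 -m pendant '[[0,0,0,0,0,0.159],[0,0,0,0,0,0.159],[0,0,0,0,0,0.159],[0,0,0,0,0,0.159],[0,0,0,0,0,0.159],[0,0,0,0,0,0.159],[0,0,0,0,0,0.159],[0,0,0,0,0,0.159],[0,0,0,0,0,0.159],[0,0,0,0,0,0.159]]' 1
python3 -c "
from h import *
go(blk(0,.10,.25),BA-np.pi/2)"
```

```text
time: 2.2
position: [0.1654, 0.6027, 0.2563]
orientation: [-0.0, 0.724, -0.69, 0.0]
wrist_force: [-0.2, -1.0, 0.8]
grip_width: 0.0854
grip_force: 0.0
shift [ 2.92e+00 -1.47e+00  1.00e-03] shift after turn [ 2.932e+00 -1.445e+00  1.000e-03] turn [-0.    -0.    -0.011]
```

```bash
python3 -m pendant '[[0.146,-0.0735,0,0,0,0],[0.146,-0.0735,0,0,0,0],[0.146,-0.0735,0,0,0,0],[0.146,-0.0735,0,0,0,0],[0.146,-0.0735,0,0,0,0],[0.146,-0.0735,0,0,0,0],[0.146,-0.0735,0,0,0,0],[0.146,-0.0735,0,0,0,0],[0.146,-0.0735,0,0,0,0],[0.146,-0.0735,0,0,0,0],[0.146,-0.0735,0,0,0,0],[0.146,-0.0735,0,0,0,0],[0.146,-0.0735,0,0,0,0],[0.146,-0.0735,0,0,0,0],[0.146,-0.0735,0,0,0,0],[0.146,-0.0735,0,0,0,0],[0.146,-0.0735,0,0,0,0],[0.146,-0.0735,0,0,0,0],[0.146,-0.0735,0,0,0,0],[0.146,-0.0735,0,0,0,0]]'
python3 - <<'E'
from h import *
go(blk(0,.128,.077),BA-np.pi/2)
s=eyes.snapshot("wrist"); save(s,"w1.png")
print(ray(s,[280,210])[0].round(3))
for n,p in(("lever_grip",blk(0,.128,.077)),("lever_hinge",blk(0,0,.086)),("test_block",blk(0,0,.02))):
    print(n,proj(s,p).round(), [(round(d["score"],2),np.round(d["uv"],1),at_z(s,d["uv"],p[2]).round(4)) for d in spotter.search_frame("wrist",n)[:2]],p.round(4))
im=cv2.imread("pics/w1.png")
for x,y,z in[(-.062,.113,.012),(.062,.113,.012),(-.062,-.113,.012),(.062,-.113,.012),(0,.146,.089),(-.012,.11,.089),(.012,.11,.089),(-.083,.08,.046),(.077,.08,.046)]:
    u=proj(s,blk(x,y,z))[0]; cv2.drawMarker(im,tuple(int(round(a)) for a in u),(0,0,255),0,10)
cv2.imwrite("pics/w1m.png",im)
E
```

```text
time: 4.2
position: [0.5726, -0.108, 0.2565]
orientation: [-0.0, 0.726, -0.688, 0.0]
wrist_force: [1.2, 1.3, 0.2]
grip_width: 0.0853
grip_force: 0.0
shift [-0.112  0.018  0.694] shift after turn [-0.112  0.017  0.694] turn [-0.001 -0.    -0.005]
[ 0.576 -0.192  0.375]
lever_grip [[283. 214.]] [(0.93, array([285.2, 153. ]), array([ 0.5679, -0.1416,  0.077 ]))] [ 0.5667 -0.0803  0.077 ]
lever_hinge [[283.  76.]] [(0.63, array([284.5,  85.3]), array([ 0.5722, -0.2011,  0.086 ]))] [ 0.5741 -0.2081  0.086 ]
test_block [[282.  80.]] [(0.86, array([281.9,  86.5]), array([ 0.574 , -0.2018,  0.02  ]))] [ 0.5741 -0.2081  0.02  ]
```

View pics/w1m.png

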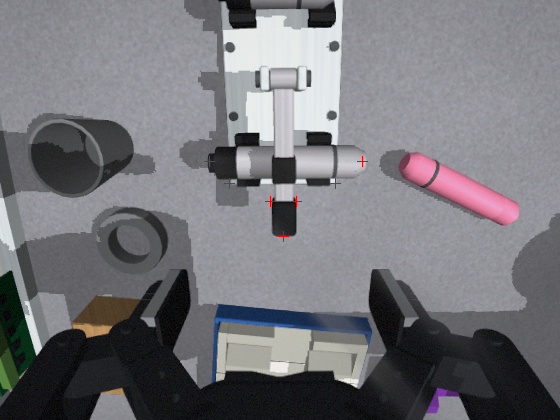

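The wrist picture confirms the model. The grip is at (285,218) and the marks fall within about 2 px of the block, grip and probe. I'll go down to the grip.

```bash
sed -i 's/B=np.array(\[.5741/B=np.array([.5729/' h.py
python3 -m pendant '[[-0.056,0.011,0,0,0,0],[-0.056,0.011,0,0,0,0],[0,0,0.08,0,0,0],[0,0,0.08,0,0,0],[0,0,0.08,0,0,0],[0,0,0.08,0,0,0],[0,0,0.08,0,0,0],[0,0,0.08,0,0,0],[0,0,0.08,0,0,0],[0,0,0.08,0,0,0],[0,0,0.054,0,0,0],[0,0,0,0,0,0]]'
python3 -m pendant '[[0,0,0,0,0,0],[0,0,0,0,0,0],[0,0,0,0,0,0],[0,0,0,0,0,0],[0,0,0,0,0,0],[0,0,0,0,0,0],[0,0,0,0,0,0],[0,0,0,0,0,0]]' 0 25
python3 -c "
from h import *
go(blk(0,.128,.077),BA-np.pi/2)"
```

```text
time: 5.6
position: [0.5632, -0.0768, 0.0815]
orientation: [0.001, 0.727, -0.687, -0.001]
wrist_force: [0.4, 0.0, 1.1]
grip_width: 0.0856
grip_force: 0.0
time: 6.4
position: [0.5665, -0.0784, 0.0838]
orientation: [-0.001, 0.726, -0.687, 0.001]
wrist_force: [5.2, 1.7, 3.4]
grip_width: 0.024
grip_force: 32.1
shift [0.007 0.004 0.003] shift after turn [0.007 0.004 0.003] turn [-0.005 -0.    -0.003]
```

```bash
python3 -m pendant '[[0.006,0,-0.08,0,0,0],[0.019,0,-0.078,0,0,0],[0.031,0,-0.074,0,0,0],[0.042,0,-0.068,0,0,0],[0.052,0,-0.061,0,0,0],[0.061,0,-0.052,0,0,0],[0.068,0,-0.042,0,0,0],[0.074,0,-0.031,0,0,0],[0.078,0,-0.019,0,0,0],[0.08,0,-0.006,0,0,0]]'
python3 -c "
from h import *
go(blk(0,0,.205),BA-np.pi/2)"
```

```text
time: 7.4
position: [0.5745, -0.2059, 0.2116]
orientation: [-0.003, 0.726, -0.688, 0.002]
wrist_force: [10.8, 3.0, -0.6]
grip_width: 0.024
grip_force: 33.2
shift [0.009 0.007 0.002] shift after turn [0.009 0.007 0.002] turn [-0.009  0.001 -0.004]
```

```bash
python3 -m pendant '[[0.085,0.002,0.006,0,0,0],[0.08,0.002,0.019,0,0,0],[0.074,0.002,0.031,0,0,0],[0.068,0,0.042,0,0,0],[0.061,0,0.052,0,0,0],[0.052,0,0.061,0,0,0],[0.042,0,0.068,0,0,0],[0.031,0,0.074,0,0,0],[0.019,0,0.078,0,0,0],[0.006,0,0.08,0,0,0],[0,0,0,0,0,0],[0,0,0,0,0,0]]'
python3 -c "
from h import *
go(blk(0,-.128,.077),BA-np.pi/2)
s=eyes.snapshot('scene'); cv2.imwrite('pics/s2.png',cv2.resize(s['image'][170:300,150:300,::-1],None,fx=4,fy=4,interpolation=2))"
```

```text
time: 8.6
position: [0.5832, -0.3383, 0.0843]
orientation: [-0.002, 0.727, -0.687, 0.007]
wrist_force: [12.5, -6.8, -0.9]
grip_width: 0.0235
grip_force: 38.2
shift [-0.01   0.011  0.005] shift after turn [-0.01   0.011  0.005] turn [-0.017 -0.01  -0.002]
```

View pics/s2.png

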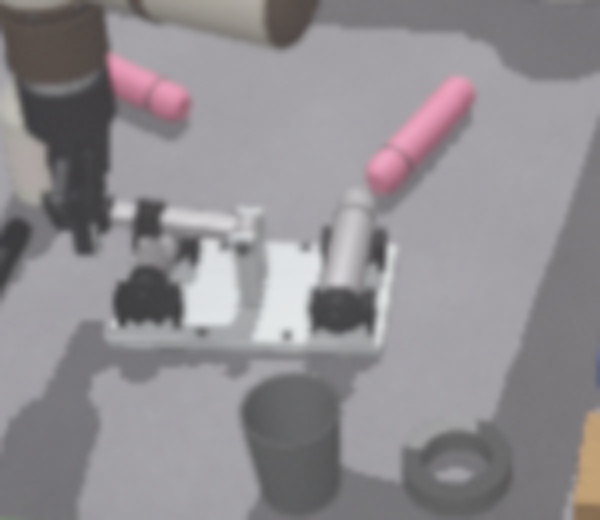

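The picture shows the lever lying over the short probe, with its arm from (240,222) to (115,210). I'll ease the load, release and rise.

```bash
python3 -m pendant '[[-0.008,0.008,0.005,0,0,0],[0,0,0,0,0,0],[0,0,0,0,0,0]]'
python3 -m pendant '[[0,0,0,0,0,0],[0,0,0,0,0,0],[0,0,0,0,0,0],[0,0,0,0,0,0],[0,0,0,0,0,0],[0,0,0,0,0,0],[0,0,-0.1,0,0,0],[0,0,-0.15,0,0,0],[0,0,-0.15,0,0,0],[0,0,-0.15,0,0,0],[0,0,-0.12,0,0,0]]' 1
python3 -c "
from h import *
go(blk(-.003,.08,.25),BA)
go(blk(-.003,.08,.25),BA+np.pi)
print(bot.sense()['q'])"
```

```text
time: 8.95
position: [0.5832, -0.3382, 0.085]
orientation: [-0.003, 0.727, -0.687, 0.011]
wrist_force: [15.2, -11.9, -2.5]
grip_width: 0.0235
grip_force: 39.0
time: 10.05
position: [0.5753, -0.3338, 0.2519]
orientation: [-0.0, 0.726, -0.688, 0.001]
wrist_force: [1.3, 0.3, -0.3]
grip_width: 0.0859
grip_force: 0.0
shift [-0.823 -0.005 -0.017] shift after turn [ 0.007 -0.823 -0.017] turn [-1.000e-03 -3.000e-03 -2.005e+00]
shift [-0.823 -0.005 -0.017] shift after turn [-0.007  0.823 -0.017] turn [-3.000e-03  1.000e-03  1.995e+00]
[-2.82952062e-01  4.55157430e-01  1.08058317e-01  4.08100466e-04
 -1.22138019e+00  3.37174479e-01]
```

```bash
python3 -m pendant '[[-0.137,-0.001,0,0,0,0],[-0.137,-0.001,0,0,0,0],[-0.137,-0.001,0,0,0,0],[-0.137,-0.001,0,0,0,0],[-0.137,-0.001,0,0,0,0],[-0.137,0,0,0,0,0],[0,0,0,0,0,0],[0,0,0,0,0,0]]'
python3 - <<'E'
from h import *
s=eyes.snapshot("wrist"); im=s["image"][:,:,::-1].copy()
print([(round(d["score"],2),np.round(d["uv"],1),at_z(s,d["uv"],.046).round(4)) for d in spotter.search_frame("wrist","probe_long")[:3]])
for x,y,z in[(-.062,.113,.012),(.062,.113,.012),(-.062,-.113,.012),(.062,-.113,.012),(-.083,.08,.046),(.077,.08,.046),(-.003,.097,.046),(-.003,.063,.046),(0,-.146,.089),(-.05,.08,.03),(.05,.08,.03)]:
    u=proj(s,blk(x,y,z))[0]; cv2.drawMarker(im,tuple(int(round(a)) for a in u),(0,0,255),0,8); print((x,y,z),u.round(1))
cv2.imwrite("pics/w2.png",cv2.resize(im[0:300,90:490],None,fx=2,fy=2,interpolation=2))
E
```

```text
time: 10.85
position: [0.5652, -0.1278, 0.2493]
orientation: [-0.0, 0.727, -0.687, 0.0]
wrist_force: [-0.2, -0.5, -0.3]
grip_width: 0.0857
grip_force: 0.0
[(0.96, array([453. , 207.3]), array([ 0.3738, -0.1097,  0.046 ])), (0.71, array([277.5, 182.3]), array([ 0.566 , -0.1264,  0.046 ]))]
(-0.062, 0.113, 0.012) [328.8 200.5]
(0.062, 0.113, 0.012) [223.1 200.7]
(-0.062, -0.113, 0.012) [338.3 -19.3]
(0.062, -0.113, 0.012) [211.5 -18.8]
(-0.083, 0.08, 0.046) [355.2 180.5]
(0.077, 0.08, 0.046) [201.5 180.7]
(-0.003, 0.097, 0.046) [278.4 196.2]
(-0.003, 0.063, 0.046) [278.3 164.3]
(0, -0.146, 0.089) [ 273.4 -102.9]
(-0.05, 0.08, 0.03) [321.7 176.8]
(0.05, 0.08, 0.03) [229.6 176.9]
```

View pics/w2.png

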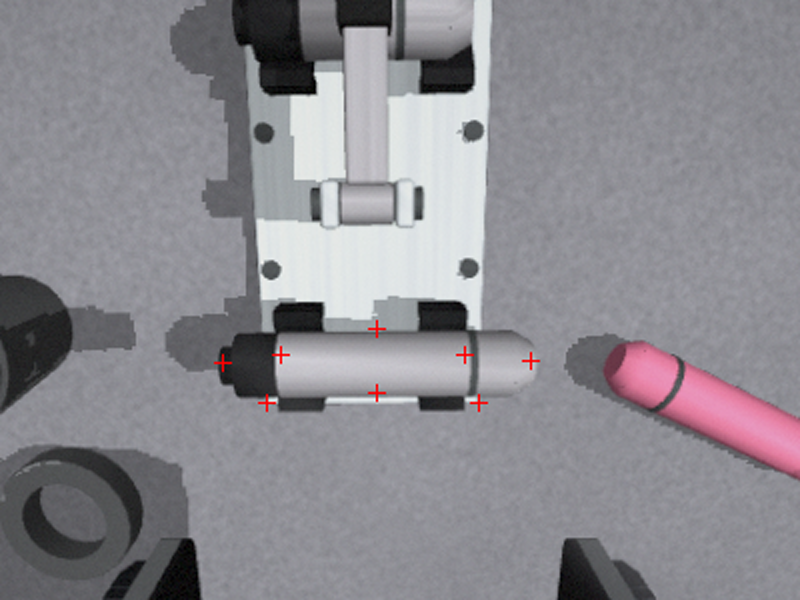

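The lever is over the short probe. The long probe spans (218..538, 331..397) in the crop, so its centre is 1.5 mm further towards +y than my model had it. I'll turn, then descend.

```bash
sed -i 's/,-.2081\])/,-.2068])/' h.py
python3 -m pendant '[[0,0,0,0,0,-0.167],[0,0,0,0,0,-0.167],[0,0,0,0,0,-0.167],[0,0,0,0,0,-0.167],[0,0,0,0,0,-0.167],[0,0,0,0,0,-0.167],[0,0,0,0,0,-0.167],[0,0,0,0,0,-0.167],[0,0,0,0,0,-0.167],[0,0,0,0,0,-0.167],[0,0,0,0,0,-0.167],[0,0,0,0,0,-0.167],[0,0,0,0,0,0],[0,0,0,0,0,0]]' 0.75
python3 -c "
from h import *
go(blk(-.0035,.08,.05),BA)
print(bot.sense()['q'])"
```

```text
time: 12.35
position: [0.5652, -0.1293, 0.2489]
orientation: [0.0, 1.0, 0.027, -0.0]
wrist_force: [0.5, -0.6, -0.6]
grip_width: 0.0639
grip_force: 0.0
shift [-0.001 -0.009  0.772] shift after turn [-0.001 -0.009  0.772] turn [ 0.     0.    -0.006]
[ 5.43209159e-02  3.13669281e-01 -1.17672226e-01  9.54832257e-06
 -1.13975030e+00  1.56970868e+00]
```

```bash
python3 -m pendant '[[0,-0.009,0.06,0,0,-0.006],[0,0,0.1,0,0,0],[0,0,0.1,0,0,0],[0,0,0.1,0,0,0],[0,0,0.1,0,0,0],[0,0,0.1,0,0,0],[0,0,0.08,0,0,0],[0,0,0.06,0,0,0],[0,0,0.04,0,0,0],[0,0,0.032,0,0,0],[0,0,0,0,0,0]]'
python3 -m pendant '[[0,0,0,0,0,0],[0,0,0,0,0,0],[0,0,0,0,0,0],[0,0,0,0,0,0],[0,0,0,0,0,0],[0,0,0,0,0,0],[0,0,0,0,0,0]]' 0 50
```

```text
time: 13.45
position: [0.5648, -0.1264, 0.0553]
orientation: [-0.0, 1.0, 0.03, -0.001]
wrist_force: [-0.3, 0.5, 0.0]
grip_width: 0.0641
grip_force: 0.0
time: 14.15
position: [0.566, -0.1278, 0.0577]
orientation: [0.001, 1.0, 0.031, 0.001]
wrist_force: [0.1, -6.9, 2.4]
grip_width: 0.0322
grip_force: 49.7
```

```bash
python3 -m pendant '[[0,0,-0.02,0,0,0],[0,0,-0.05,0,0,0],[0,0,-0.08,0,0,0],[0,0,-0.1,0,0,0],[0,0,-0.1,0,0,0],[0,0,-0.1,0,0,0],[0,0,-0.06,0,0,0],[0,0,-0.03,0,0,0],[0,0,0,0,0,0]]'
python3 -c "
from h import *
go(np.r_[N,.18],NA)
print(bot.sense()['q'])"
```

```text
time: 15.05
position: [0.5654, -0.1259, 0.1923]
orientation: [-0.0, 1.0, 0.031, 0.001]
wrist_force: [0.2, 0.5, -3.7]
grip_width: 0.0322
grip_force: 50.1
shift [-0.021 -1.043  0.026] shift after turn [-0.14  -1.034  0.025] turn [-0.001 -0.003  0.147]
[ 6.02744564e-02  3.59862192e-01 -2.00686626e-01 -3.42755124e-04
 -1.00798049e+00  1.57295482e+00]
```

```bash
python3 -m pendant '[[0,-0.02,0,0,0,0.049],[0,-0.05,0,0,0,0.049],[0,-0.08,0,0,0,0.049],[-0.01,-0.1,0,0,0,0],[-0.02,-0.1,0,0,0,0],[-0.02,-0.1,0,0,0,0],[-0.02,-0.08,0,0,0,0],[-0.02,-0.05,0,0,0,0],[-0.02,-0.03,0,0,0,0],[0,0,0,0,0,0],[0,0,0,0,0,0]]'
python3 - <<'E'
from h import *
go(np.r_[N,.18],NA)
s=eyes.snapshot("wrist"); save(s,"w3raw.png"); im=s["image"][:,:,::-1].copy()
c,sn=np.cos(NA),np.sin(NA)
for x,y,z in[(-.098,-.0345,.046),(.098,-.0345,.046),(-.098,.0345,.046),(.098,.0345,.046),(.026,-.0345,.046),(-.026,-.0345,.046),(.086,0,.046),(-.086,0,.046)]:
    u=proj(s,np.r_[N+[c*x-sn*y,sn*x+c*y],z])[0]; cv2.drawMarker(im,tuple(int(round(a)) for a in u),(0,0,255),0,8); print((x,y,z),u.round(1))
t=bot.sense()["position"]
print("TCP axis",proj(s,t-[0,0,.01]).round())
cv2.imwrite("pics/w3.png",im)
E
```

```text
time: 16.15
position: [0.5434, 0.0272, 0.191]
orientation: [0.0, 1.0, -0.027, -0.0]
wrist_force: [-0.0, -0.5, -3.2]
grip_width: 0.0325
grip_force: 50.2
shift [-0.021 -0.427  0.02 ] shift after turn [-0.02  -0.427  0.02 ] turn [ 0.     0.    -0.001]
(-0.098, -0.0345, 0.046) [205.7 298.3]
(0.098, -0.0345, 0.046) [187.1  84.4]
(-0.098, 0.0345, 0.046) [136.7 297.3]
(0.098, 0.0345, 0.046) [101.8  86.5]
(0.026, -0.0345, 0.046) [194.3 174.2]
(-0.026, -0.0345, 0.046) [199.3 230.7]
(0.086, 0, 0.046) [145.6 101. ]
(-0.086, 0, 0.046) [169.4 287.4]
TCP axis [[280. 285.]]
```

View pics/w3.png

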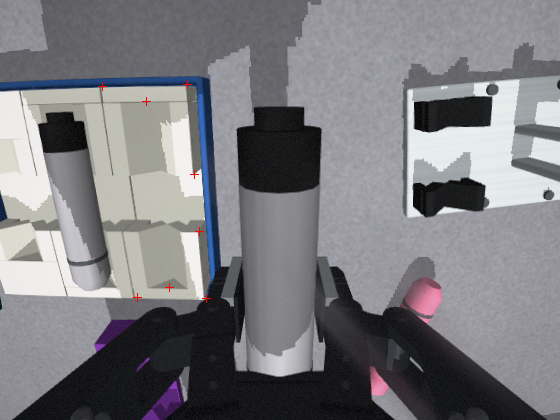

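The wrist picture shows the probe held, cap at (279,118). The long nest's channel runs from (146,100) to (169,288), and the marks are within about 2 px of the foam. I'll check the seam and the probe's ends numerically.

Run:
```python
from h import *
s=eyes.snapshot("wrist"); g=s["image"].astype(int).sum(2)/3
c,sn=np.cos(NA),np.sin(NA)
for v in (92,130,160,250,275,290):
    # mark line at this row for seam (.035)
    xs=np.linspace(-.1,.1,401); P=np.array([np.r_[N+[c*x-sn*.035,sn*x+c*.035],.046] for x in xs]); U=proj(s,P)
    u=np.interp(-v,-U[::-1,1][::-1],U[::-1,0][::-1]) if 0 else U[np.argmin(abs(U[:,1]-v)),0]
    i=int(round(u)); print(v,"pred",round(u,1),"grey",i-8,g[v,i-8:i+9].astype(int))
xs=np.linspace(-.1,.1,5)
print("col across +x end wall", [ (int(v),int(g[v,150])) for v in range(78,112,1)])
t=bot.sense()["position"]; a=NA
for x in (.0835,.08,.0765): print(x,proj(s,t+[x*c,x*sn,-.010]).round(1),proj(s,t+[(x-.0)*c,x*sn,-.010+.008]).round(1))
print("probe col",[(v,int(g[v,279])) for v in range(98,135,2)])
```

```text
92 pred 101.8 grey 94 [189 186 188 189 183 157 116 139 180 188 188 187 187 187 187 188 189]
130 pred 107.4 grey 99 [187 187 190 190 189 189 133 142 189 189 189 191 188 187 189 188 190]
160 pred 112.1 grey 104 [189 190 190 188 189 163 125 177 187 189 190 189 192 187 189 188 190]
250 pred 127.3 grey 119 [188 189 188 191 191 163 144 175 190 190 189 191 189 189 189 186 189]
275 pred 131.9 grey 124 [189 188 190 189 186 143 159 190 185 187 185 190 189 186 187 189 189]
290 pred 134.8 grey 127 [191 189 190 190 176 132 145 182 187 189 189 188 187 191 191 187 188]
col across +x end wall [(78, 77), (79, 77), (80, 77), (81, 75), (82, 70), (83, 61), (84, 49), (85, 39), (86, 87), (87, 171), (88, 189), (89, 187), (90, 190), (91, 191), (92, 189), (93, 190), (94, 189), (95, 189), (96, 187), (97, 189), (98, 188), (99, 188), (100, 188), (101, 178), (102, 141), (103, 153), (104, 153), (105, 154), (106, 156), (107, 154), (108, 154), (109, 156), (110, 156), (111, 154)]
0.0835 [[279.9  96.1]] [[279.9  96.1]]
0.08 [[279.9 105.5]] [[279.9 106.1]]
0.0765 [[279.9 114.9]] [[279.9 116.1]]
probe col [(98, 106), (100, 103), (102, 105), (104, 107), (106, 72), (108, 29), (110, 22), (112, 26), (114, 26), (116, 24), (118, 19), (120, 23), (122, 29), (124, 23), (126, 25), (128, 23), (130, 22), (132, 23), (134, 25)]
```

```bash
sed -i 's/N=np.array(\[.544,.134\]); NA=-.053/N=np.array([.544,.1346]); NA=-.056/' h.py
python3 -m pendant '[[0,-0.03,0,0,0,0.003],[-0.003,-0.06,0,0,0,0],[-0.003,-0.08,0,0,0,0],[-0.003,-0.08,0,0,0,0],[-0.003,-0.08,0,0,0,0],[-0.003,-0.06,0,0,0,0],[-0.003,-0.03,0,0,0,0],[-0.003,-0.01,0,0,0,0],[0,0,0,0,0,0],[0,0,0,0,0,0],[0,0,0,0,0,0]]'
python3 -c "
from h import *
go(np.r_[N,.07],NA)"
```

```text
time: 17.35
position: [0.5443, 0.1346, 0.1911]
orientation: [0.0, 1.0, -0.028, -0.0]
wrist_force: [0.7, -1.4, -5.0]
grip_width: 0.0324
grip_force: 50.2
shift [-0.001 -0.     0.46 ] shift after turn [-0.001 -0.     0.46 ] turn [ 0.     0.    -0.001]
```

```bash
python3 -m pendant '[[0,0,0.04,0,0,0],[0,0,0.08,0,0,0],[0,0,0.08,0,0,0],[0,0,0.08,0,0,0],[0,0,0.08,0,0,0],[0,0,0.05,0,0,0],[0,0,0.03,0,0,0],[0,0,0.02,0,0,0],[0,0,0,0,0,0],[0,0,0,0,0,0]]'
python3 -m pendant '[[0,0,0.01,0,0,0],[0,0,0.01,0,0,0],[0,0,0.01,0,0,0],[0,0,0,0,0,0],[0,0,0,0,0,0]]'
```

```text
time: 18.35
position: [0.5448, 0.1354, 0.0767]
orientation: [-0.0, 1.0, -0.028, 0.001]
wrist_force: [0.3, 0.2, -3.4]
grip_width: 0.0323
grip_force: 50.2
time: 18.85
position: [0.5443, 0.1352, 0.0685]
orientation: [0.0, 1.0, -0.028, -0.0]
wrist_force: [-0.1, 0.2, -4.4]
grip_width: 0.0325
grip_force: 50.2
```

```bash
python3 -m pendant '[[0,0,0.006,0,0,0],[0,0,0.006,0,0,0],[0,0,0.006,0,0,0],[0,0,0.004,0,0,0],[0,0,0,0,0,0],[0,0,0,0,0,0]]'
python3 -m pendant '[[0,0,0.004,0,0,0],[0,0,0.004,0,0,0],[0,0,0,0,0,0],[0,0,0,0,0,0]]'
```

```text
time: 19.45
position: [0.5443, 0.1352, 0.063]
orientation: [0.0, 1.0, -0.028, -0.0]
wrist_force: [-0.4, 0.5, -3.9]
grip_width: 0.0326
grip_force: 50.2
time: 19.85
position: [0.5445, 0.1352, 0.0618]
orientation: [-0.0, 1.0, -0.028, 0.0]
wrist_force: [-2.2, -0.5, 3.7]
grip_width: 0.0325
grip_force: 51.0
```

```bash
python3 -m pendant '[[0,0,0.004,0,0,0],[0,0,0,0,0,0],[0,0,0,0,0,0]]' 0 20
python3 -m pendant '[[0,0,0,0,0,0],[0,0,0,0,0,0],[0,0,0,0,0,0],[0,0,0,0,0,0],[0,0,0,0,0,0]]' 0.52 20
```

```text
time: 20.15
position: [0.5446, 0.1351, 0.0617]
orientation: [-0.0, 1.0, -0.028, 0.0]
wrist_force: [-2.3, -1.6, 9.2]
grip_width: 0.0323
grip_force: 51.8
time: 20.65
position: [0.5443, 0.1353, 0.0599]
orientation: [0.0, 1.0, -0.028, -0.0]
wrist_force: [-0.5, -0.1, 0.3]
grip_width: 0.0441
grip_force: 0.0
```

Released with the force back to zero. I'll rise, move clear to +x, and look.

```bash
python3 -m pendant '[[0,0,-0.02,0,0,0],[0,0,-0.05,0,0,0],[0,0,-0.1,0,0,0],[0,0,-0.15,0,0,0],[0,0,-0.15,0,0,0],[0,0,-0.15,0,0,0],[-0.1,0,-0.1,0,0,0],[-0.16,0,0,0,0,0],[-0.16,0,0,0,0,0],[0,0,0,0,0,0],[0,0,0,0,0,0]]'
python3 - <<'E'
from h import *
s=eyes.snapshot("wrist"); im=s["image"][:,:,::-1].copy()
c,sn=np.cos(NA),np.sin(NA)
for x,y,z in[(-.08,0,.05),(.08,0,.05),(-.098,-.0345,.046),(.098,-.0345,.046)]:
    u=proj(s,np.r_[N+[c*x-sn*y,sn*x+c*y],z])[0]; cv2.drawMarker(im,tuple(int(round(a)) for a in u),(0,0,255),0,8)
s2=eyes.snapshot("top"); b=cv2.resize(s2["image"][160:250,155:410,::-1],None,fx=3,fy=3,interpolation=2)
a=cv2.resize(im[:320],None,fx=.98,fy=.98); o=np.zeros((a.shape[0]+b.shape[0],800,3),np.uint8); o[:a.shape[0],:a.shape[1]]=a; o[a.shape[0]:,:b.shape[1]]=b
cv2.imwrite("pics/f1.png",o); print(o.shape)
E
```

```text
time: 21.75
position: [0.4392, 0.1412, 0.2417]
orientation: [-0.001, 1.0, -0.027, 0.001]
wrist_force: [-0.0, -0.0, 0.8]
grip_width: 0.0446
grip_force: 0.0
(584, 800, 3)
```

View pics/f1.png

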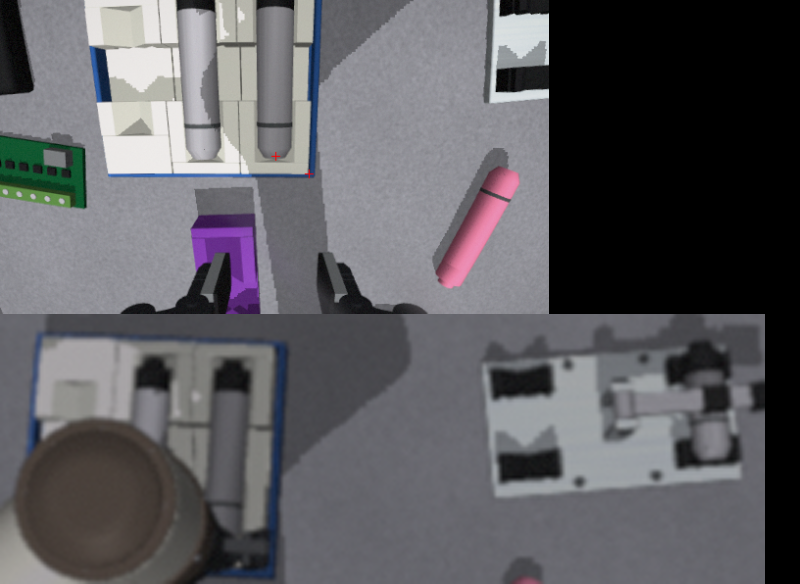

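The picture shows the long probe lying in the long nest with its nose at (275,155), level with the spare probe. The lever lies over the short probe at (710,397). The robot is touching nothing, so I'll hand in.

```bash
python3 -c "
from bench import bot
print(bot.close_job())"
```

```text
the job is handed in; nothing more can be done
None
```

The job is handed in at about 22 s: the lever now clamps the short probe, and the long probe was set down gently and lies seated in the long foam nest in the final pictures; the hand-in call returned no verdict.

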